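# Lids onto their pottery jars

### The arm

A 6-joint arm with a two-finger parallel gripper is mounted at the origin on the work surface. World frame = base frame: x ahead of the robot, y to its left, z up, the work surface at z = 0. Lengths are in mm, angles in rad, forces in N, time in s.
With the tool pointing down it reaches from about 300 to 850 mm from the base axis. Payload 4.2 kg.
Tool frame: the origin (TCP) lies at the very end of the fingers, on their centre line; the grasp point (between the pads) lies 19 mm behind it; z points along the fingers, y is the line along which they close (so a half turn about z gives the same grasp; the last joint's range is limited). The gripper opens to 91 mm and grips with 3 to 60 N. Pads are 32 mm wide; open, the fingers measure 118 mm over their backs; the gripper's body (76 mm by 178 mm) begins 60 mm behind the grasp point.
Start: joints at [1.126, 0.32, 1.565, -0, 1.257, -0.02], TCP at [236.985, 523.913, 178.076] pointing down, gripper open.
Joint ranges: [-3.11, 3.11], [-0.84, 2.01], [0.21, 2.61], [-1.34, 4.49], [0.05, 2.63], [-2.56, 2.56]. Speed limits (rad/s): [2.57, 2.57, 3.14, 3.14, 3.14, 3.14].

### API

Orientations are given as a unit quaternion [w, x, y, z].
In Python, from rig import arm gives the robot as it stands. The module is installed in compiled form; this text tells all that it offers.
- The arm moves only by the tool arm_command, never from a script. Its arguments are lists of equal length, an entry for each row: "slide": the shift along the tool's x, y, z in mm, a list of three; "angular": the turn, a rotation vector about the tool's x, y, z in degrees, a list of three; "claw": the finger opening in mm, from 0 to 91.2. In form: {"slide": [[x, y, z], ...], "angular": [[rx, ry, rz], ...], "claw": [claw, ...]}. A call has 1 to 8 rows; each row is the pose to reach, as a shift and turn from the pose commanded when the call began, along the tool's axes at that moment; what a row does not reach only later rows make up. A row lasts 1/10 s, in which the tool goes at most 50 mm and 8.59 degrees, less where a joint would pass 70% of its speed; a pose out of reach is approached as far as the arm can. A call with a gripper value outside its range is refused whole. The fingers move at their own pace and stop on an object; "force" is the grip in N (left out, the last holds). Time passes only in rows, so rows that repeat a pose let the fingers close. It gives the time, the measured TCP pose, the force, the opening and the grip force at its end, in the units of the state.
- arm.get_obs(): the state, without advancing time (a new reading comes with each control period).
- arm.grab_frame(name): name is "scene" or "top"; returns the picture (420x560x3 uint8, red, green, blue); there is no depth.
- arm.camera_model(name): a dict with "fx", "fy", "cx", "cy" (pixels), "rvec" (rotation vector, rad) and "tvec" (3), from world to camera coordinates, as OpenCV has them. Camera axes: x right, y down, z forward; pixel columns grow to the right and rows downward; lengths in mm; the calibration is good to about 2 mm. A picture is of the moment at which its call begins. camera_model takes no time and is no camera call.
- arm.finish_job(): hands the job in; it is judged then, once.
The state is a dict: "time_s": time; "joint_positions": joint angles; "joint_vel": joint speeds; "joint_torque": joint torques, N m; "position": TCP position; "tcp_rot": TCP orientation; "wrist_force": force on the tool from outside, world axes, zero at the start; "ft_torque": the same for the moment, N m; "gripper_width": finger opening in mm; "grip_force": force on a finger pad.
Only numpy, scipy, OpenCV 4.12 (cv2) and the standard library are available. Lean on these libraries where they do the work, as an engineer would, in place of code of your own. Each camera call takes 0.05 s, during which the arm holds its last target. There are 200 camera calls.

### The job

Put each of the four loose lids on the jar it was made for, matching size and shape: the square lid on the square jar, and the large, medium and small round lids on the round jars of the same rim width. Set each lid down gently rather than dropping it, so that it sits level and fully home on the rim, and leave the jars standing where they are.

Things in the scene. Friction and masses are not known exactly. Their poses are not given: they have to be found in the camera images.
- large_jar: large round open terracotta jar standing upright, 96 mm across its rim, 64 mm tall, loose on the table. The mouth is a funnel-like seat, 85 mm wide inside at the rim and narrowing to about 69 mm 16 mm further down. Origin: centre of the underside; z up; round, so its yaw means nothing.
- large_lid: large round terracotta lid, upright on the table, 48 mm tall. From below: tapered plug 14 mm deep (66 mm wide at the bottom, 80 at the top), disc 96 mm across and 6 mm thick, cylindrical knob 24 mm across from 20 to 48 mm above the origin. Origin: centre of the plug's flat underside; z up; yaw means nothing. Seated, the disc lies on the rim, the origin 50 mm above the jar's.
- medium_jar: medium round open terracotta jar standing upright, 74 mm across its rim, 74 mm tall, loose on the table. The mouth is a funnel-like seat, 63 mm wide inside at the rim and narrowing to about 47 mm 16 mm further down. Origin: centre of the underside; z up; round, so its yaw means nothing.
- medium_lid: medium round terracotta lid, upright on the table, 48 mm tall. From below: tapered plug 14 mm deep (44 mm wide at the bottom, 58 at the top), disc 74 mm across and 6 mm thick, cylindrical knob 22 mm across from 20 to 48 mm above the origin. Origin: centre of the plug's flat underside; z up; yaw means nothing. Seated, the disc lies on the rim, the origin 60 mm above the jar's.
- small_jar: small round open terracotta jar standing upright, 54 mm across its rim, 52 mm tall, loose on the table. The mouth is a funnel-like seat, 43 mm wide inside at the rim and narrowing to about 27 mm 16 mm further down. Origin: centre of the underside; z up; round, so its yaw means nothing.
- small_lid: small round terracotta lid, upright on the table, 48 mm tall. From below: tapered plug 14 mm deep (24 mm wide at the bottom, 38 at the top), disc 54 mm across and 6 mm thick, cylindrical knob 20 mm across from 20 to 48 mm above the origin. Origin: centre of the plug's flat underside; z up; yaw means nothing. Seated, the disc lies on the rim, the origin 38 mm above the jar's.
- square_jar: square open terracotta jar standing upright, 72 mm wide at the rim, 60 mm tall, loose on the table. Its mouth is a four-sided funnel-like seat, about 61 mm wide inside at the rim, about 45 mm 16 mm further down. Origin: centre of the underside; z up; x and y square to its sides (quarter turns are alike).
- square_lid: square terracotta lid, upright on the table, 48 mm tall. From below: four-sided plug 14 mm deep (41 mm wide, 55 at its top), plate 72 x 72 x 6 mm, bar knob 34 mm along x, 14 mm along y, from 20 to 48 mm above the origin. Origin: centre of the plug's flat underside; z up; x, y square to the sides; fits in any quarter turn. Seated, the plate lies on the rim, the origin 46 mm above the jar's.

How it is judged:
By the outcome, as a careful person would: the job done as asked, in the order asked, and still so for the second after the job is handed in, with the robot touching nothing.
It also fails if it takes over 115 s, if anything falls off the work surface, if the arm or the gripper's body presses on something with over 40 N, if the wrist force passes 120 N, or if a joint passes its speed limit or range.

## Working session

There is one attempt and no reset: what is moved stays moved. The work goes in short steps, Python scripts to look and compute and a tool call to move; the robot and the scene stay as the last step left them, time stands still between calls to the robot, and variables do not carry over. Pictures are saved under pics/ and viewed, at most 14 in all, crops included, and the job is handed in when it is done.

Besides the shell and the picture viewer there is one more tool, called in YAML: its name, and indented under it one key for each argument. arm_command: Moves the arm, as the interface text tells. Its arguments: {"type":"object","properties":{"slide":{"type":"array"},"angular":{"type":"array"},"claw":{"type":"array"},"force":{"type":"number"}},"required":["slide","angular","claw"]}

```bash
mkdir -p pics; python3 - <<'E'
from rig import arm
import cv2
for n in("top","scene"):
    f=arm.grab_frame(n); cv2.imwrite(f"pics/{n}0.png",f[:,:,::-1]); print(n,arm.camera_model(n))
print(arm.get_obs())
E
```

```text
top {'fx': 504.6203547816438, 'fy': 504.6203547816438, 'cx': 274.89491774168135, 'cy': 204.6450896515965, 'rvec': array([ 2.14059514, -2.15439421,  0.14659374]), 'tvec': array([  15.50238118,  507.31103108, 1363.87047494])}
scene {'fx': 387.9765170655383, 'fy': 387.9765170655383, 'cx': 276.76114043366005, 'cy': 207.16080401550113, 'rvec': array([ 2.25334774,  0.79459765, -0.34330834]), 'tvec': array([-401.220252  , -204.10586718, 1393.36348289])}
{'time_s': 0.1, 'joint_positions': array([ 1.12603541e+00,  3.20226681e-01,  1.56551292e+00, -1.40445297e-05,
        1.25740882e+00, -2.00141503e-02]), 'joint_vel': array([-0.00184692, -0.00047414, -0.00482737,  0.0003812 , -0.00084281,
        0.00178128]), 'joint_torque': array([ 2.62444973e-04, -4.13333881e+01, -2.32509077e+01,  7.29447906e-02,
        4.23456053e-02, -7.55952306e-05]), 'position': array([236.75137601, 523.45814379, 177.32226718]), 'tcp_rot': array([-1.72648670e-04,  2.10778365e-01,  9.77533567e-01, -7.58511300e-04]), 'wrist_force': array([-0.00270138,  0.97998701,  0.65693089]), 'ft_torque': array([ 0.02182804, -0.05371362, -0.01335737]), 'grip_force': 0.0, 'gripper_width': 91.40572635011331}
```

View pics/top0.png

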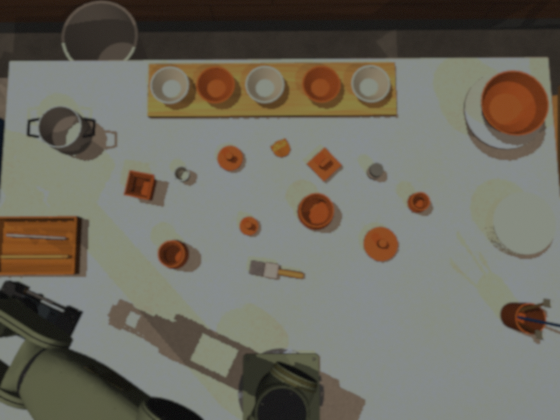

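View pics/scene0.png

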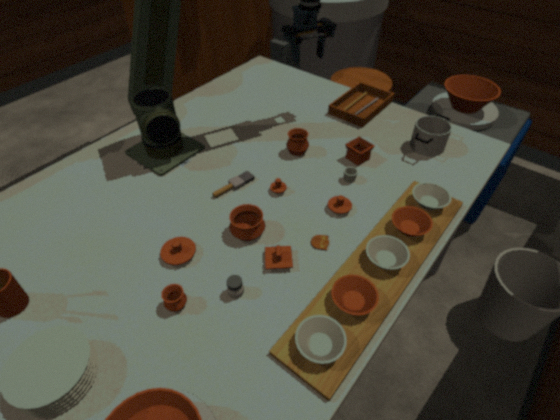

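The top picture shows the jars: large (316,211), medium (173,254), small (419,203), square (140,186). The lids are large (381,244), medium (231,158), small (249,226) and square (325,164). Next I'll look at each one enlarged with its contours.

```bash
cat > h.py <<'E'
import numpy as np, cv2
from rig import arm
def cam(n):
    c=arm.camera_model(n); K=np.array([[c['fx'],0,c['cx']],[0,c['fy'],c['cy']],[0,0,1]])
    return K,cv2.Rodrigues(c['rvec'])[0],c['tvec'].reshape(3),c['rvec']
def ray(n,uv,z):
    K,R,t,_=cam(n); C=-R.T@t
    uv=np.atleast_2d(np.array(uv,float)); d=(R.T@np.linalg.inv(K)@np.c_[uv,np.ones(len(uv))].T).T
    return (C+d*((z-C[2])/d[:,2])[:,None])[:,:2]
def proj(n,P):
    K,R,t,rv=cam(n); return cv2.projectPoints(np.array(P,float).reshape(-1,1,3),rv,t,K,None)[0].reshape(-1,2)
def mask(f):
    h=cv2.cvtColor(f,cv2.COLOR_RGB2HSV)
    return ((h[...,0]<16)&(h[...,1]>130)&(h[...,2]>40)).astype(np.uint8)*255
S=dict(LJ=(316,211),LL=(381,244),MJ=(173,254),ML=(231,158),SJ=(419,203),SL=(249,226),QJ=(140,186),QL=(325,164))
E
python3 - <<'E'
from h import *
f=cv2.imread('pics/top0.png')[:,:,::-1].copy()
K,R,t,_=cam('top');print('C',-R.T@t)
m=mask(f); cs=cv2.findContours(m,0,cv2.CHAIN_APPROX_NONE)[0]
tiles=[]
for k,(u,v) in S.items():
    c=max((c for c in cs if cv2.pointPolygonTest(c,(float(u),float(v)),True)>-6),key=cv2.contourArea)
    r=cv2.minEnclosingCircle(c); el=cv2.fitEllipse(c)
    print(k,np.round(r[0],1),round(r[1],1),[np.round(x,1) for x in el],ray('top',el[0],20 if k[1]=='L' else dict(L=64,M=74,S=52,Q=60)[k[0]]).round(1))
    q=cv2.resize(f[v-24:v+24,u-24:u+24],None,fx=4,fy=4,interpolation=cv2.INTER_CUBIC).copy()
    tiles.append(q)
im=np.vstack([np.hstack(tiles[:4]),np.hstack(tiles[4:])]); cv2.imwrite('pics/tiles.png',cv2.convertScaleAbs(im[:,:,::-1],alpha=1.4))
E
```

```text
C [ 312.64867071    8.24858977 1421.24250146]
LJ [315.7 211. ] 18.0 [array([315.6, 211.1]), array([34.5, 35. ]), np.float64(82.3)] [[485.  -98.1]]
LL [380.1 243.9] 17.0 [array([380.4, 243.7]), array([31.5, 33.4]), np.float64(132.9)] [[ 398.3 -279.4]]
MJ [172.9 253.7] 14.7 [array([173. , 253.9]), array([26.5, 28.8]), np.float64(104.6)] [[371.5 284. ]]
ML [230.  157.8] 12.3 [array([230. , 157.9]), array([23. , 24.1]), np.float64(112.3)] [[644.6 139.1]]
SJ [418.5 202.1] 10.7 [array([418.4, 202. ]), array([18.3, 21.1]), np.float64(78.7)] [[ 509.7 -380.9]]
SL [248.7 225.7] 9.0 [array([248.7, 225.6]), array([16.9, 17.5]), np.float64(123.5)] [[450.9  85.7]]
QJ [140. 185.] 17.2 [array([140. , 185.1]), array([27.4, 30.6]), np.float64(113.8)] [[560.4 381.6]]
QL [324.  164.5] 16.1 [array([324. , 164.2]), array([26.2, 28.2]), np.float64(123.4)] [[ 624.6 -127.6]]
```

View pics/tiles.png

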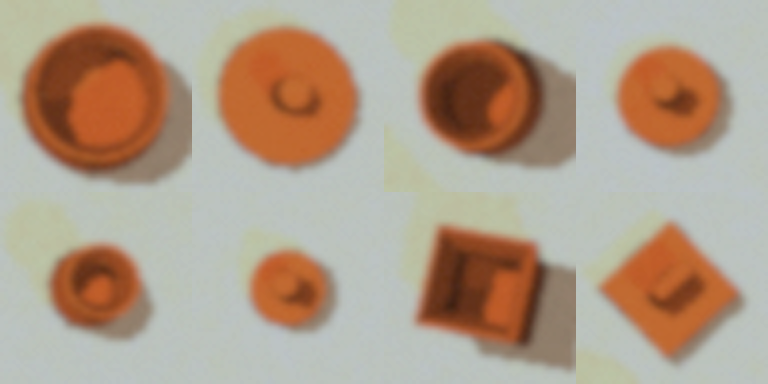

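The enlarged tiles show clean rims and discs. The square jar is turned about 11° in the image and the square lid about 45°. I'll get sub-pixel edges and fit known-size shapes to the outward side, where the rim forms the silhouette.

```bash
cat > fit.py <<'E'
from h import *
from scipy.optimize import least_squares
D=dict(LJ=(48,64),MJ=(37,74),SJ=(27,52),QJ=(36,60),LL=(48,20),ML=(37,20),SL=(27,20),QL=(36,20))
def contour(f,uv,s=8,w=26,thr=60):
    u,v=map(int,uv); p=f[v-w:v+w,u-w:u+w].astype(np.float32); p=p[...,0]-p[...,2]
    p=cv2.resize(p,None,fx=s,fy=s,interpolation=cv2.INTER_CUBIC)
    cs=cv2.findContours((p>thr).astype(np.uint8),0,cv2.CHAIN_APPROX_NONE)[0]
    c=max(cs,key=cv2.contourArea).reshape(-1,2)
    return (c+.5)/s-.5+[u-w,v-w]
def fit(f,k,n='top',uv=None):
    r,z=D[k]; c=contour(f,uv if uv is not None else S[k]); P=ray(n,c,z); K,R,t,_=cam(n); C=(-R.T@t)[:2]
    c0=(P.max(0)+P.min(0))/2
    out=(c0-C)/np.linalg.norm(c0-C)
    if k[0]!='Q':
        sel=P if k[1]=='L' else P[(P-c0)@out>0.1*r]   # far half for jars
        g=lambda q:np.hypot(*(sel-q[:2]).T)-q[2] if k[1]=='L' else np.hypot(*(sel-q[:2]).T)-r
        s=least_squares(g,[*c0,r],loss='soft_l1'); return s.x,np.std(g(s.x))
    (cx,cy),(w,h),a=cv2.minAreaRect(P.astype(np.float32))
    def g(q):
        a=q[2];M=np.array([[np.cos(a),np.sin(a)],[-np.sin(a),np.cos(a)]]);x=(P-q[:2])@M.T
        d=np.abs(x).max(1)-r
        if k=='QJ': d=d[(P-c0)@out>0]
        return d
    s=least_squares(g,[cx,cy,np.radians(a)],loss='soft_l1'); x=s.x.copy(); x[2]=(np.degrees(x[2])+45)%90-45
    return x,np.std(g(s.x))
if __name__=='__main__':
    f=cv2.imread('pics/top0.png')[:,:,::-1]
    for k in D:
        print(k,*[np.round(x,1) for x in fit(f,k)], end=' ')
        g=cv2.imread('pics/scene0.png')[:,:,::-1]; uv=proj('scene',[*fit(f,k)[0][:2],D[k][1]])[0]
        try:
            c=contour(g,uv,thr=55); P=ray('scene',c,D[k][1]); print('scene bbox c',((P.max(0)+P.min(0))/2).round(1),'sz',(P.max(0)-P.min(0)).round(0))
        except Exception as e: print(e)
E
python3 fit.py
```

```text
LJ [486.4 -98.7  48. ] 0.5 scene bbox c [ 504.2 -103.5] sz [119.  97.]
MJ [373.  286.2  37. ] 0.9 scene bbox c [359.5 287.3] sz [39. 70.]
SJ [ 510.6 -383.5   27. ] 0.8 scene bbox c [ 524.5 -387.7] sz [71. 52.]
QJ [560.8 382.3 -10.1] 1.4 scene bbox c [565.9 378.4] sz [76. 75.]
LL [ 398.8 -279.2   46.4] 0.4 scene bbox c [ 401.  -280.5] sz [95. 93.]
ML [645.2 139.7  35.4] 0.4 scene bbox c [647.3 138.5] sz [70. 71.]
SL [451.3  85.9  25.4] 0.4 scene bbox c [453.3  84.4] sz [51. 50.]
QL [ 625.  -127.2   42.3] 0.6 scene bbox c [ 627.1 -128.9] sz [94. 95.]
```

```bash
cat > plan.py <<'E'
import sys,numpy as np
from rig import arm
from scipy.spatial.transform import Rotation as Ro
# usage: plan.py x y z yaw(of tool y, deg)
o=arm.get_obs(); q=o['tcp_rot']; R=Ro.from_quat([*q[1:],q[0]])
p=o['position']
print('t',round(o['time_s'],2),'p',p.round(1),'yaw_y',round(np.degrees(np.arctan2(R.as_matrix()[1,1],R.as_matrix()[0,1])),1),'F',o['wrist_force'].round(1),'grip',round(o['gripper_width'],1),round(o['grip_force'],1),'j',o['joint_positions'].round(2))
for i in range(1,len(sys.argv),4):
    x,y,z,w=map(float,sys.argv[i:i+4]); w=np.radians(w)
    yv=np.array([np.cos(w),np.sin(w),0]); zv=np.array([0,0,-1.]); T=Ro.from_matrix(np.c_[np.cross(yv,zv),yv,zv])
    print('slide',(R.inv().apply(np.array([x,y,z])-p)).round(1),'ang',np.degrees((R.inv()*T).as_rotvec()).round(1))
E
python3 plan.py 626 -128 150 42.3
```

```text
t 0.1 p [236.8 523.5 177.3] yaw_y 65.7 F [-0.   1.   0.7] grip 91.4 0.0 j [ 1.13  0.32  1.57 -0.    1.26 -0.02]
slide [-623.1 -433.1   28. ] ang [-0.1  0.  23.4]
```

arm_command:
  slide:
    - [-623,-433,27]
    - [-623,-433,27]
    - [-623,-433,27]
    - [-623,-433,27]
    - [-623,-433,27]
    - [-623,-433,27]
    - [-623,-433,27]
    - [-623,-433,27]
  angular:
    - [0,0,23.4]
    - [0,0,23.4]
    - [0,0,23.4]
    - [0,0,23.4]
    - [0,0,23.4]
    - [0,0,23.4]
    - [0,0,23.4]
    - [0,0,23.4]
  claw: [60,60,60,60,60,60,60,60]
  force: 20

```text
time_s: 0.9
position: [442.5, 178.8, 163.6]
tcp_rot: [-0.0, 0.405, 0.914, 0.0]
wrist_force: [0.2, 0.0, -0.7]
gripper_width: 60.3
grip_force: 0.0
```

```bash
python3 plan.py 626 -128 150 42.3
```

```text
t 0.9 p [442.5 178.8 163.6] yaw_y 42.3 F [ 0.2  0.  -0.7] grip 60.3 0.0 j [ 0.36  0.18  1.8   0.    1.17 -0.38]
slide [-350.5  -70.6   13.6] ang [-0. -0. -0.]
```

arm_command:
  slide:
    - [-350,-71,14]
    - [-350,-71,14]
    - [-350,-71,14]
    - [-350,-71,14]
    - [-350,-71,14]
    - [-350,-71,14]
    - [-350,-71,14]
    - [-350,-71,14]
  angular:
    - [0,0,0]
    - [0,0,0]
    - [0,0,0]
    - [0,0,0]
    - [0,0,0]
    - [0,0,0]
    - [0,0,0]
    - [0,0,0]
  claw: [60,60,60,60,60,60,60,60]

```text
time_s: 1.7
position: [626.7, -130.9, 148.3]
tcp_rot: [0.0, 0.407, 0.914, -0.001]
wrist_force: [-0.5, -0.2, -0.6]
gripper_width: 60.0
grip_force: 0.0
```

```bash
python3 plan.py 626 -128 70 42.3 626 -128 24 42.3
```

```text
t 1.7 p [ 626.7 -130.9  148.3] yaw_y 42.0 F [-0.5 -0.2 -0.6] grip 60.0 0.0 j [-0.22  0.44  1.45 -0.    1.25 -0.96]
slide [ 2.7  1.5 78.3] ang [-0.1  0.1 -0.3]
slide [  2.8   1.6 124.3] ang [-0.1  0.1 -0.3]
```

arm_command:
  slide:
    - [2.7,1.5,45]
    - [2.7,1.5,85]
    - [2.7,1.5,92]
    - [2.7,1.5,92]
  angular:
    - [0,0,0]
    - [0,0,0]
    - [0,0,0]
    - [0,0,0]
  claw: [60,60,60,60]

```text
time_s: 2.1
position: [623.1, -122.3, 56.8]
tcp_rot: [-0.002, 0.404, 0.915, -0.0]
wrist_force: [-0.2, -0.2, 1.1]
gripper_width: 60.2
grip_force: 0.0
```

```bash
python3 - <<'E'
from h import *
t=[]
for n in('top','scene'):
    f=arm.grab_frame(n); u,v=proj(n,[626,-128,30])[0].astype(int); t.append(cv2.resize(f[v-40:v+40,u-40:u+40],None,fx=4.5,fy=4.5,interpolation=cv2.INTER_CUBIC))
cv2.imwrite('pics/g1.png',cv2.convertScaleAbs(np.hstack(t)[:,:,::-1],alpha=1.5))
E
python3 plan.py 626 -128 24 42.3
```

```text
t 2.2 p [ 625.6 -122.9   59.8] yaw_y 42.3 F [0.3 0.7 0.1] grip 59.9 0.0 j [-0.21  0.5   1.58  0.    1.05 -0.95]
slide [-3.9 -3.2 35.8] ang [ 0.1  0.1 -0. ]
```

View pics/g1.png

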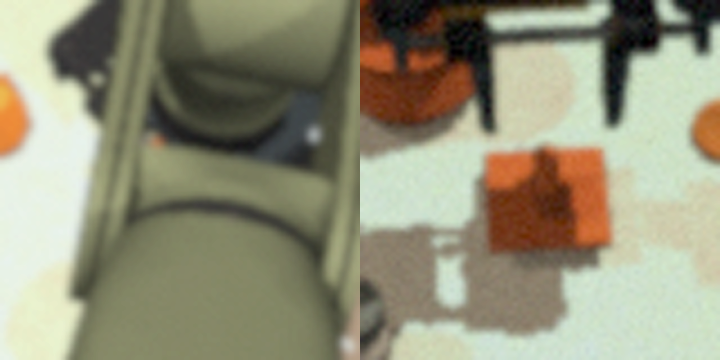

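The scene view shows the open fingers straddling the bar knob squarely, so I'll go down and grip.

arm_command:
  slide:
    - [-4,-3.2,20]
    - [-4,-3.2,34]
    - [-4,-3.2,34]
    - [-4,-3.2,34]
  angular:
    - [0,0,0]
    - [0,0,0]
    - [0,0,0]
    - [0,0,0]
  claw: [50,40,40,40]

```text
time_s: 2.6
position: [625.0, -128.0, 24.6]
tcp_rot: [0.001, 0.405, 0.914, 0.0]
wrist_force: [-0.5, 0.2, -0.0]
gripper_width: 40.0
grip_force: 0.0
```

```bash
python3 - <<'E'
from h import *
p=[]
for i in range(4): arm.grab_frame('top'); p.append(arm.get_obs()['position'])
print(np.round(p,1))
E
python3 plan.py 626 -128 24 42.3
```

```text
[[ 625.3 -128.1   24.9]
 [ 625.3 -128.1   25. ]
 [ 625.3 -128.1   24.9]
 [ 625.1 -128.1   24.8]]
t 2.8 p [ 625.1 -128.1   24.8] yaw_y 42.3 F [ 0.5  0.4 -0.1] grip 40.3 0.0 j [-0.22  0.54  1.62  0.    0.98 -0.96]
slide [-0.5  0.7  0.8] ang [ 0.1  0.1 -0. ]
```

arm_command:
  slide:
    - [0,0,0]
    - [0,0,0]
    - [0,0,0]
    - [0,0,0]
    - [0,0,0]
    - [0,0,0]
  angular:
    - [0,0,0]
    - [0,0,0]
    - [0,0,0]
    - [0,0,0]
    - [0,0,0]
    - [0,0,0]
  claw: [25,8,8,8,8,8]
  force: 20

```text
time_s: 3.4
position: [624.5, -128.1, 23.8]
tcp_rot: [-0.0, 0.405, 0.914, 0.0]
wrist_force: [-1.5, 0.4, -0.2]
gripper_width: 7.7
grip_force: 0.0
```

```bash
python3 plan.py 562 382 175 79.9
```

```text
t 3.4 p [ 624.5 -128.1   23.8] yaw_y 42.3 F [-1.5  0.4 -0.2] grip 7.7 0.0 j [-0.22  0.54  1.62  0.    0.98 -0.96]
slide [ 419.5  296.8 -151.2] ang [  0.   -0.  -37.6]
```

```bash
cat > look.py <<'E'
import sys
from h import *
name,x,y,z=sys.argv[1],*map(float,sys.argv[2:5])
t=[]
for n in('top','scene'):
    f=arm.grab_frame(n); u,v=proj(n,[x,y,z])[0].astype(int); u=min(max(u,40),519);v=min(max(v,40),379)
    t.append(cv2.resize(f[v-40:v+40,u-40:u+40],None,fx=4.5,fy=4.5,interpolation=cv2.INTER_CUBIC))
cv2.imwrite(f'pics/{name}.png',cv2.convertScaleAbs(np.hstack(t)[:,:,::-1],alpha=1.5))
E
python3 look.py g2 626 -128 30
```

```text
(no output)
```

View pics/g2.png

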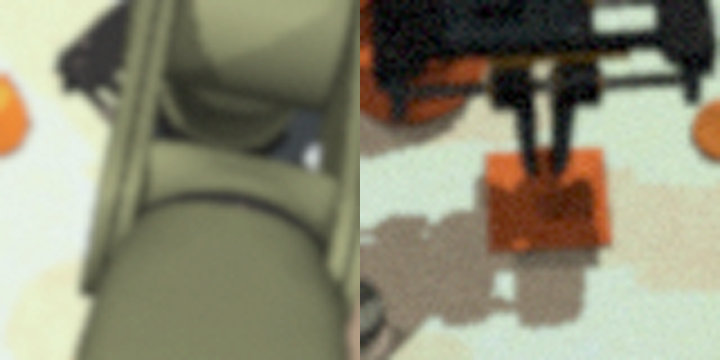

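```bash
python3 - <<'E'
from h import *
K,R,t,_=cam('scene');print('C',-R.T@t)
u,v=proj('scene',[626,-128,30])[0].astype(int)
tile=lambda P:((proj('scene',P)-[u-40,v-40])*4.5+[360,0]).round(0)
c=np.array([624.5,-128.1])
print('tcp',tile([[*c,24],[*c,48],[*c,60]]))
print('knob base,top centre',tile([[626,-128,20],[626,-128,48]]))
d=np.array([.673,-.74])*17
print('bar ends top',tile([[626+d[0],-128+d[1],48],[626-d[0],-128-d[1],48]]))
d=np.array([.74,.673])*17
print('bar ends if other way',tile([[626+d[0],-128+d[1],48],[626-d[0],-128-d[1],48]]))
px=np.array([545-360,172])/4.5+[u-40,v-40]; print('tip at z24',ray('scene',px,24),'at z40',ray('scene',px,40),'z50',ray('scene',px,50))
E
```

```text
C [1029.5550376  -611.70344258  842.5758209 ]
tcp [[542. 189.]
 [542. 164.]
 [541. 150.]]
knob base,top centre [[544. 194.]
 [544. 165.]]
bar ends top [[545. 188.]
 [542. 142.]]
bar ends if other way [[573. 163.]
 [514. 166.]]
tip at z24 [[ 617.84857814 -117.13023925]] at z40 [[ 625.89585145 -126.79723777]] z50 [[ 630.92539726 -132.83911185]]
```

arm_command:
  slide:
    - [0,0,0]
    - [0,0,0]
    - [0,0,0]
    - [0,0,0]
  angular:
    - [0,0,0]
    - [0,0,0]
    - [0,0,0]
    - [0,0,0]
  claw: [2,2,2,2]

```text
time_s: 3.9
position: [624.5, -128.1, 23.8]
tcp_rot: [0.0, 0.405, 0.914, 0.0]
wrist_force: [0.3, -0.1, -0.1]
gripper_width: 2.1
grip_force: 0.0
```

```bash
python3 - <<'E'
from h import *
f=arm.grab_frame('scene'); u,v=proj('scene',[626,-128,30])[0].astype(int)
cv2.imwrite('pics/g3.png',cv2.convertScaleAbs(cv2.resize(f[v-26:v+22,u-30:u+30],None,fx=12,fy=12,interpolation=cv2.INTER_CUBIC)[:,:,::-1],alpha=2))
E
```

```text
(no output)
```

View pics/g3.png

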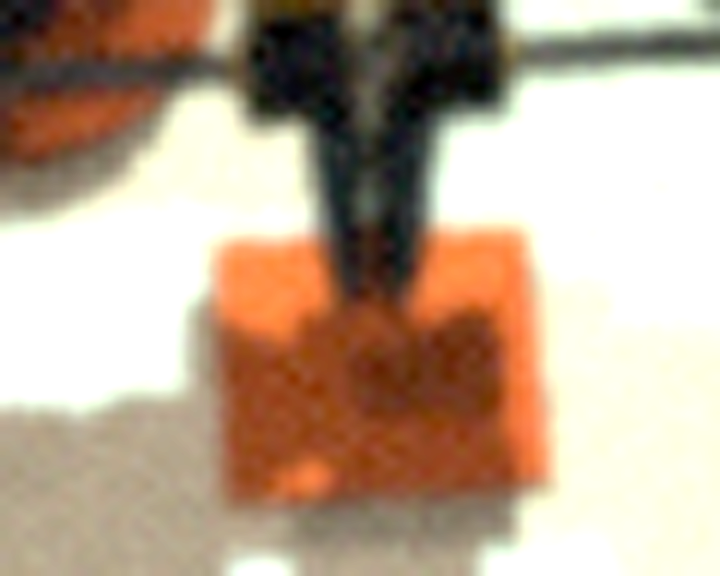

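```bash
python3 - <<'E'
from h import *
t=[]
for n in('top','scene'):
    f=cv2.imread(f'pics/{n}0.png'); u,v=proj(n,[626,-128,30])[0].astype(int); print(u,v)
    t.append(cv2.resize(f[v-20:v+20,u-20:u+20],None,fx=10,fy=10,interpolation=cv2.INTER_CUBIC))
    def T(P): return ((proj(n,P)-[u-20,v-20]+.5)*10).astype(int)
    c=np.array([625,-127.2])
    a=np.array([.673,-.74]);b=np.array([.74,.673])
    P=[[*(c+i*17*a+j*7*b),48] for i,j in((1,1),(1,-1),(-1,-1),(-1,1))]
    cv2.polylines(t[-1],[T(P)],True,(255,0,0),1)
cv2.imwrite('pics/q0.png',cv2.convertScaleAbs(np.hstack(t),alpha=1.5))
E
```

```text
324 162
277 253
```

View pics/q0.png

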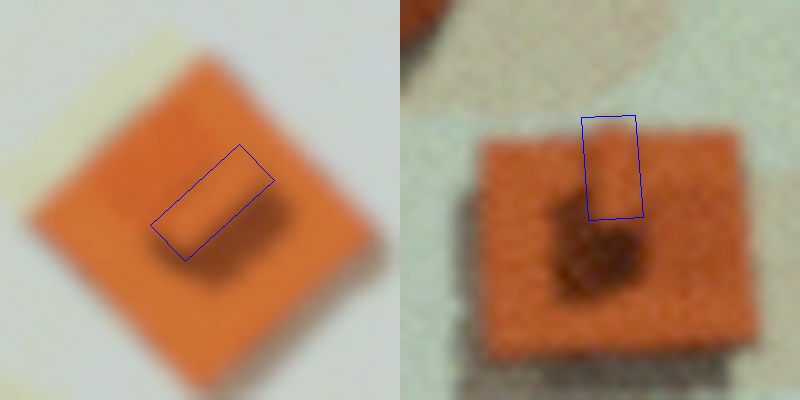

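```bash
python3 - <<'E'
from h import *
c=np.array([236.8,523.5,177.3]); y=np.array([.412,.911,0])
P=[c+s*(45.6+e)*y+[0,0,h] for h in(0,20,80) for e in(0,13) for s in(1,-1)]
t=[]
for n,(u,v) in(('top',(50,310)),('scene',(310,40))):
    f=cv2.imread(f'pics/{n}0.png'); f=cv2.convertScaleAbs(f,alpha=2.5)
    t.append(cv2.resize(f[v-40:v+40,u-40:u+40],None,fx=5,fy=5,interpolation=cv2.INTER_CUBIC))
    for i,p in enumerate((proj(n,P)-[u-40,v-40]+.5)*5): cv2.circle(t[-1],tuple(p.astype(int)),3,[(0,255,0),(255,255,0),(0,0,255)][i//4],1)
cv2.imwrite('pics/f0.png',np.hstack(t))
E
python3 plan.py 626 -128 120 42.3
```

```text
t 3.95 p [ 624.5 -128.1   23.8] yaw_y 42.3 F [ 0.4 -0.3  0.1] grip 2.6 0.0 j [-0.22  0.54  1.62  0.    0.98 -0.96]
slide [ -0.9   1.2 -96.2] ang [ 0. -0. -0.]
```

View pics/f0.png

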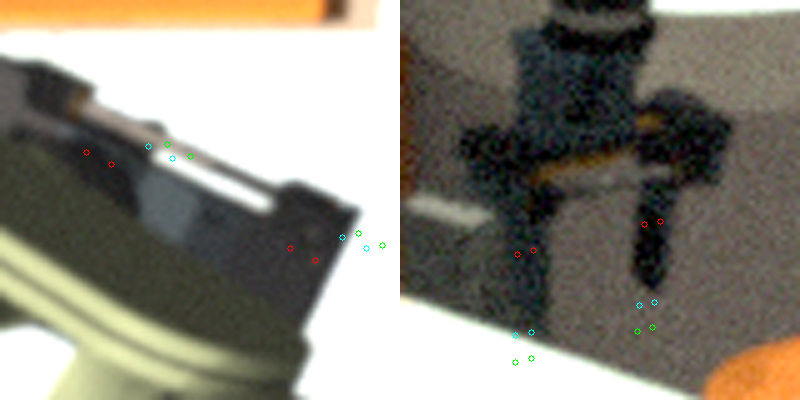

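The picture shows the real fingertips sitting clearly higher than the reported TCP, by about 20–30 mm. It also fits the fingers having closed in the air above the bar. I'll probe downward in small steps and watch the force.

arm_command:
  slide:
    - [0,0,0]
    - [0,0,0]
    - [0,0,3]
    - [0,0,6]
    - [0,0,9]
    - [0,0,12]
    - [0,0,12]
  angular:
    - [0,0,0]
    - [0,0,0]
    - [0,0,0]
    - [0,0,0]
    - [0,0,0]
    - [0,0,0]
    - [0,0,0]
  claw: [40,40,40,40,40,40,40]

```text
time_s: 4.65
position: [624.0, -128.0, 11.1]
tcp_rot: [-0.001, 0.405, 0.914, -0.0]
wrist_force: [-0.4, -0.2, 0.6]
gripper_width: 40.2
grip_force: 0.0
```

arm_command:
  slide:
    - [0,0,0]
    - [0,0,0]
    - [0,0,0]
    - [0,0,0]
    - [0,0,0]
  angular:
    - [0,0,0]
    - [0,0,0]
    - [0,0,0]
    - [0,0,0]
    - [0,0,0]
  claw: [20,8,8,8,8]
  force: 5

```text
time_s: 5.15
position: [624.8, -128.0, 12.0]
tcp_rot: [0.0, 0.405, 0.914, 0.0]
wrist_force: [0.4, 1.4, 0.0]
gripper_width: 13.7
grip_force: 5.0
```

arm_command:
  slide:
    - [0,0,0]
    - [0,0,0]
    - [0,0,4]
    - [0,0,8]
    - [0,0,11]
    - [0,0,13]
    - [0,0,13]
  angular:
    - [0,0,0]
    - [0,0,0]
    - [0,0,0]
    - [0,0,0]
    - [0,0,0]
    - [0,0,0]
    - [0,0,0]
  claw: [34,34,34,34,34,34,34]

```text
time_s: 5.85
position: [624.1, -128.0, -1.7]
tcp_rot: [-0.0, 0.405, 0.914, -0.0]
wrist_force: [0.3, 0.0, 0.8]
gripper_width: 33.9
grip_force: 0.0
```

arm_command:
  slide:
    - [0,0,1]
    - [0,0,2]
    - [0,0,3]
    - [0,0,3]
  angular:
    - [0,0,0]
    - [0,0,0]
    - [0,0,0]
    - [0,0,0]
  claw: [34,34,34,34]

```text
time_s: 6.25
position: [624.4, -128.1, -4.3]
tcp_rot: [-0.0, 0.405, 0.914, 0.0]
wrist_force: [-0.0, 0.3, -0.5]
gripper_width: 34.2
grip_force: 0.0
```

arm_command:
  slide:
    - [0,0,1]
    - [0,0,2]
    - [0,0,3]
    - [0,0,3]
  angular:
    - [0,0,0]
    - [0,0,0]
    - [0,0,0]
    - [0,0,0]
  claw: [34,34,34,34]

```text
time_s: 6.65
position: [624.3, -128.1, -7.4]
tcp_rot: [-0.0, 0.405, 0.914, 0.0]
wrist_force: [-0.1, 0.8, 0.1]
gripper_width: 33.9
grip_force: 0.0
```

```bash
python3 - <<'E'
from h import *
f=arm.grab_frame('scene'); u,v=proj('scene',[626,-128,30])[0].astype(int)
cv2.imwrite('pics/g4.png',cv2.convertScaleAbs(cv2.resize(f[v-26:v+22,u-30:u+30],None,fx=12,fy=12,interpolation=cv2.INTER_CUBIC)[:,:,::-1],alpha=2.5))
E
python3 plan.py
```

```text
t 6.7 p [ 624.4 -128.1   -7.3] yaw_y 42.3 F [-0.1  0.1  0.2] grip 34.2 0.0 j [-0.22  0.57  1.65  0.    0.92 -0.96]
```

View pics/g4.png

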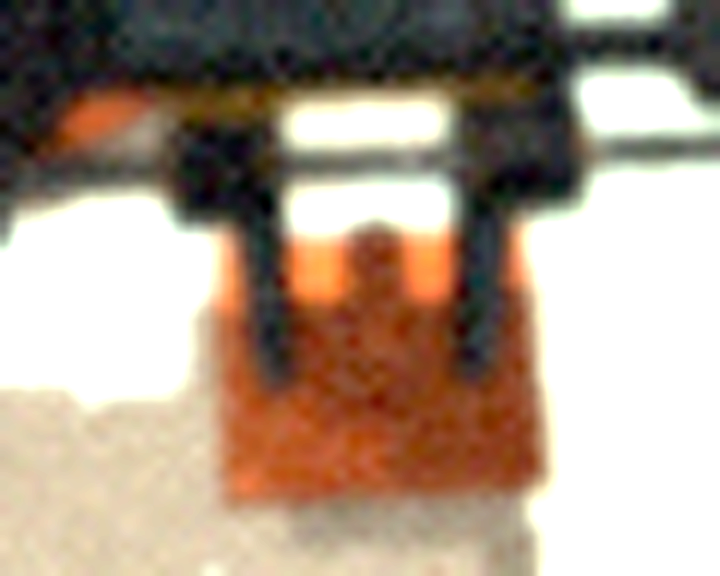

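arm_command:
  slide:
    - [0,0,1]
    - [0,0,2]
    - [0,0,3]
    - [0,0,3]
  angular:
    - [0,0,0]
    - [0,0,0]
    - [0,0,0]
    - [0,0,0]
  claw: [34,34,34,34]

```text
time_s: 7.1
position: [624.3, -128.1, -10.4]
tcp_rot: [-0.0, 0.405, 0.914, -0.0]
wrist_force: [0.1, -0.2, 0.3]
gripper_width: 34.1
grip_force: 0.0
```

arm_command:
  slide:
    - [0,0,1]
    - [0,0,2]
    - [0,0,3]
    - [0,0,3]
  angular:
    - [0,0,0]
    - [0,0,0]
    - [0,0,0]
    - [0,0,0]
  claw: [34,34,34,34]

```text
time_s: 7.5
position: [624.4, -128.1, -13.4]
tcp_rot: [-0.0, 0.405, 0.914, 0.0]
wrist_force: [0.4, 0.4, 0.0]
gripper_width: 34.0
grip_force: 0.0
```

arm_command:
  slide:
    - [0,0,-1]
    - [0,0,-1]
    - [0,0,-1]
    - [0,0,-1]
    - [0,0,-1]
  angular:
    - [0,0,0]
    - [0,0,0]
    - [0,0,0]
    - [0,0,0]
    - [0,0,0]
  claw: [20,9,9,9,9]
  force: 25

```text
time_s: 8.0
position: [624.8, -128.0, -12.0]
tcp_rot: [0.0, 0.405, 0.914, 0.0]
wrist_force: [1.0, 0.9, 0.3]
gripper_width: 13.7
grip_force: 25.0
```

```bash
python3 plan.py 562 383 120 79.9
```

```text
t 8.0 p [ 624.8 -128.   -12. ] yaw_y 42.3 F [1.  0.9 0.3] grip 13.7 25.0 j [-0.22  0.58  1.65  0.    0.91 -0.96]
slide [ 420.4  297.3 -132. ] ang [  0.    0.  -37.6]
```

arm_command:
  slide:
    - [0,0,-50]
    - [0,0,-90]
    - [40,25,-125]
    - [420,297,-132]
    - [420,297,-132]
    - [420,297,-132]
    - [420,297,-132]
    - [420,297,-132]
  angular:
    - [0,0,0]
    - [0,0,0]
    - [0,0,-5]
    - [0,0,-37.6]
    - [0,0,-37.6]
    - [0,0,-37.6]
    - [0,0,-37.6]
    - [0,0,-37.6]
  claw: [9,9,9,9,9,9,9,9]

```text
time_s: 8.8
position: [587.1, 161.3, 113.8]
tcp_rot: [-0.0, 0.087, 0.996, -0.0]
wrist_force: [0.8, 0.1, -1.6]
gripper_width: 13.8
grip_force: 25.0
```

```bash
sed -i 's/np.hypot(\*(sel-q\[:2\]).T)-r$/np.hypot(*(sel-q[:2]).T)-(r-1.6)/; s/max(1)-r$/max(1)-(r-1.6)/' fit.py; python3 fit.py | cut -c1-50; python3 plan.py 562 383 120 79.9
```

```text
LJ [488.1 -99.8  48. ] 0.6 scene bbox c [ 504.2 -1
MJ [373.3 288.1  37. ] 0.5 scene bbox c [359.5 287
SJ [ 511.6 -385.2   27. ] 0.4 scene bbox c [ 524.5
QJ [562.5 383.7 -10.3] 0.6 scene bbox c [565.9 378
LL [ 398.8 -279.2   46.4] 0.4 scene bbox c [ 401. 
ML [645.2 139.7  35.4] 0.4 scene bbox c [647.3 138
SL [451.3  85.9  25.4] 0.4 scene bbox c [453.3  84
QL [ 625.  -127.2   42.3] 0.6 scene bbox c [ 627.1
t 8.8 p [587.1 161.3 113.8] yaw_y 80.0 F [ 0.8  0.1 -1.6] grip 13.8 25.0 j [ 0.25  0.42  1.58 -0.    1.14 -1.15]
slide [ 63.4 214.   -6.3] ang [-0.  -0.   0.1]
```

arm_command:
  slide:
    - [64,214,-6]
    - [64,214,-6]
    - [64,214,-6]
    - [64,214,-6]
    - [64,214,-6]
    - [64,214,-6]
    - [64,214,-6]
  angular:
    - [0,0,0.2]
    - [0,0,0.2]
    - [0,0,0.2]
    - [0,0,0.2]
    - [0,0,0.2]
    - [0,0,0.2]
    - [0,0,0.2]
  claw: [9,9,9,9,9,9,9]

```text
time_s: 9.5
position: [562.1, 381.2, 119.2]
tcp_rot: [-0.001, 0.09, 0.996, -0.001]
wrist_force: [0.1, -1.0, -2.0]
gripper_width: 13.6
grip_force: 25.0
```

```bash
python3 look.py p1 562 383 80; python3 plan.py 562.5 383.3 60 79.7
```

```text
t 9.6 p [562.8 380.  119.7] yaw_y 79.6 F [ 0.8 -0.5 -2.2] grip 13.4 25.0 j [ 0.58  0.52  1.39 -0.    1.23 -0.81]
slide [ 0.8  3.3 59.7] ang [-0.1 -0.  -0.1]
```

View pics/p1.png

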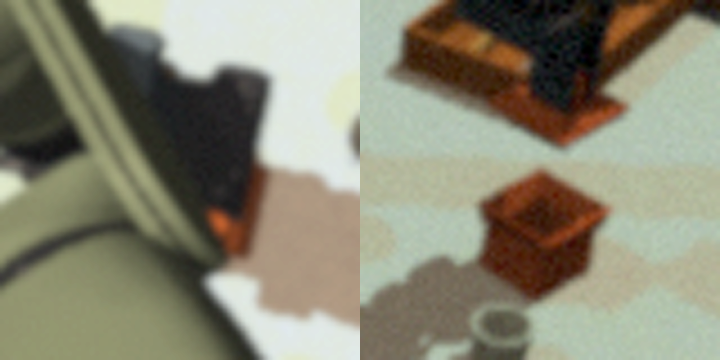

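The lid is held level above the jar with its sides parallel. I'll lower it to just above entry.

arm_command:
  slide:
    - [1,3.3,40]
    - [1,3.3,58]
    - [1,3.3,66]
    - [1,3.3,66]
    - [1,3.3,66]
  angular:
    - [0,0,0]
    - [0,0,0]
    - [0,0,0]
    - [0,0,0]
    - [0,0,0]
  claw: [9,9,9,9,9]

```text
time_s: 10.1
position: [563.4, 384.7, 55.3]
tcp_rot: [0.001, 0.091, 0.996, 0.001]
wrist_force: [0.1, 0.2, -1.7]
gripper_width: 13.7
grip_force: 25.0
```

```bash
python3 plan.py 562.5 383.3 35 79.7
```

```text
t 10.1 p [563.4 384.7  55.3] yaw_y 79.6 F [ 0.1  0.2 -1.7] grip 13.7 25.0 j [ 0.58  0.57  1.47 -0.    1.1  -0.81]
slide [ 0.7 -1.6 20.3] ang [ 0.1  0.1 -0.1]
```

arm_command:
  slide:
    - [0.7,-1.3,4]
    - [0.7,-1.3,9]
    - [0.7,-1.3,12]
    - [0.7,-1.3,12]
    - [0.7,-1.3,12]
  angular:
    - [0,0,0]
    - [0,0,0]
    - [0,0,0]
    - [0,0,0]
    - [0,0,0]
  claw: [9,9,9,9,9]

```text
time_s: 10.6
position: [561.5, 383.9, 42.0]
tcp_rot: [-0.0, 0.09, 0.996, 0.0]
wrist_force: [-0.4, -0.7, -1.6]
gripper_width: 13.8
grip_force: 25.0
```

```bash
python3 plan.py 562.5 383.3 35 79.7
```

```text
t 10.6 p [561.5 383.9  42. ] yaw_y 79.7 F [-0.4 -0.7 -1.6] grip 13.8 25.0 j [ 0.58  0.58  1.49  0.    1.07 -0.81]
slide [-1.1 -0.4  7. ] ang [ 0. -0. -0.]
```

arm_command:
  slide:
    - [-1,-0.4,2]
    - [-1,-0.4,4]
    - [-1,-0.4,6]
    - [-1,-0.4,7]
    - [-1,-0.4,7]
    - [-1,-0.4,7]
  angular:
    - [0,0,0]
    - [0,0,0]
    - [0,0,0]
    - [0,0,0]
    - [0,0,0]
    - [0,0,0]
  claw: [9,9,9,9,9,9]

```text
time_s: 11.2
position: [562.4, 383.2, 35.1]
tcp_rot: [0.0, 0.09, 0.996, 0.0]
wrist_force: [-0.1, -1.0, -1.4]
gripper_width: 13.7
grip_force: 25.0
```

arm_command:
  slide:
    - [0,0,0.6]
    - [0,0,1.2]
    - [0,0,1.2]
  angular:
    - [0,0,0]
    - [0,0,0]
    - [0,0,0]
  claw: [9,9,9]

```text
time_s: 11.5
position: [562.5, 383.3, 34.3]
tcp_rot: [0.0, 0.09, 0.996, 0.0]
wrist_force: [-0.4, -0.2, 0.6]
gripper_width: 13.7
grip_force: 25.0
```

Contact came at the expected seat height, so I'll release and rise.

arm_command:
  slide:
    - [0,0,0.3]
    - [0,0,0.3]
    - [0,0,0.3]
    - [0,0,0]
    - [0,0,-25]
    - [0,0,-70]
    - [0,0,-90]
  angular:
    - [0,0,0]
    - [0,0,0]
    - [0,0,0]
    - [0,0,0]
    - [0,0,0]
    - [0,0,0]
    - [0,0,0]
  claw: [16,22,36,40,50,50,50]

```text
time_s: 12.2
position: [563.9, 384.2, 127.9]
tcp_rot: [0.002, 0.09, 0.996, 0.002]
wrist_force: [-0.2, -0.6, 0.9]
gripper_width: 50.0
grip_force: 0.0
```

```bash
python3 plan.py 399.2 -279.4 90 -35
```

```text
t 12.2 p [563.9 384.2 127.9] yaw_y 79.7 F [-0.2 -0.6  0.9] grip 50.0 0.0 j [ 0.58  0.52  1.37  0.    1.24 -0.81]
slide [  43.1 -682.6   34.9] ang [ 4.000e-01 -1.000e-01  1.147e+02]
```

arm_command:
  slide:
    - [43,-682,10]
    - [43,-682,10]
    - [43,-682,10]
    - [43,-682,10]
    - [43,-682,10]
    - [43,-682,10]
    - [43,-682,10]
    - [43,-682,10]
  angular:
    - [0,0,99.7]
    - [0,0,99.7]
    - [0,0,99.7]
    - [0,0,99.7]
    - [0,0,99.7]
    - [0,0,99.7]
    - [0,0,99.7]
    - [0,0,99.7]
  claw: [50,50,50,50,50,50,50,50]

```text
time_s: 13.0
position: [465.3, -6.7, 118.3]
tcp_rot: [0.0, 0.639, 0.769, 0.0]
wrist_force: [-0.1, -1.2, 0.2]
gripper_width: 50.0
grip_force: 0.0
```

```bash
python3 look.py s1 562 383 80;python3 plan.py 399.2 -279.4 70 -20
```

```text
t 13.1 p [464.1  -9.6 118.2] yaw_y 10.4 F [ 0.4  0.9 -0.1] grip 49.8 0.0 j [-0.04  0.2   1.9  -0.    1.05 -0.23]
slide [-253.5 -112.7   48.7] ang [-0.   0.1 30.4]
```

View pics/s1.png

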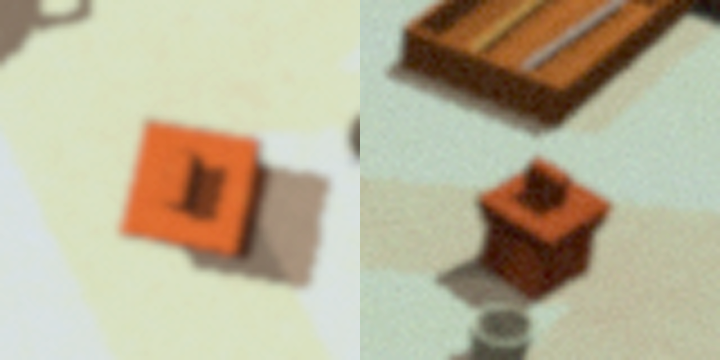

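The square lid sits flush and square on its jar. On to the large lid.

arm_command:
  slide:
    - [-253,-113,40]
    - [-253,-113,40]
    - [-253,-113,40]
    - [-253,-113,40]
    - [-253,-113,40]
    - [-253,-113,40]
    - [-253,-113,40]
    - [-253,-113,40]
  angular:
    - [0,0,30]
    - [0,0,30]
    - [0,0,30]
    - [0,0,30]
    - [0,0,30]
    - [0,0,30]
    - [0,0,30]
    - [0,0,30]
  claw: [50,50,50,50,50,50,50,50]

```text
time_s: 13.9
position: [403.1, -274.5, 77.9]
tcp_rot: [-0.0, 0.815, 0.58, 0.0]
wrist_force: [-0.2, 1.0, -0.0]
gripper_width: 49.8
grip_force: 0.0
```

```bash
python3 plan.py 399.2 -279.4 20 -20  399.2 -279.4 -12 -20
```

```text
t 13.9 p [ 403.1 -274.5   77.9] yaw_y -19.1 F [-0.2  1.  -0. ] grip 49.8 0.0 j [-0.62  0.28  1.91  0.    0.96 -0.29]
slide [-5.9 -2.1 57.9] ang [-0.  -0.   0.9]
slide [-6.  -2.1 89.9] ang [-0.  -0.   0.9]
```

arm_command:
  slide:
    - [0,0,30]
    - [0,0,55]
    - [0,0,55]
    - [0,0,55]
  angular:
    - [0,0,0]
    - [0,0,0]
    - [0,0,0]
    - [0,0,0]
  claw: [50,50,50,50]

```text
time_s: 14.3
position: [403.6, -273.7, 23.4]
tcp_rot: [-0.0, 0.814, 0.581, 0.0]
wrist_force: [0.5, 0.1, 0.1]
gripper_width: 49.9
grip_force: 0.0
```

```bash
python3 plan.py 399.2 -279.4 -12 -20
```

```text
t 14.3 p [ 403.6 -273.7   23.4] yaw_y -19.0 F [0.5 0.1 0.1] grip 49.9 0.0 j [-0.62  0.34  1.98  0.    0.82 -0.29]
slide [-6.9 -2.3 35.4] ang [-0. -0.  1.]
```

arm_command:
  slide:
    - [-6.5,-2.2,10]
    - [-6.5,-2.2,25]
    - [-6.5,-2.2,33]
    - [-6.5,-2.2,35]
    - [-6.5,-2.2,35]
  angular:
    - [0,0,0]
    - [0,0,0]
    - [0,0,0]
    - [0,0,0]
    - [0,0,0]
  claw: [50,50,50,50,50]

```text
time_s: 14.8
position: [398.8, -280.3, -11.9]
tcp_rot: [0.0, 0.815, 0.58, 0.0]
wrist_force: [-0.4, 0.7, 0.1]
gripper_width: 50.1
grip_force: 0.0
```

arm_command:
  slide:
    - [0,0,0]
    - [0,0,0]
    - [0,0,0]
    - [0,0,0]
    - [0,0,0]
  angular:
    - [0,0,0]
    - [0,0,0]
    - [0,0,0]
    - [0,0,0]
    - [0,0,0]
  claw: [36,18,18,18,18]
  force: 30

```text
time_s: 15.3
position: [398.8, -280.3, -11.7]
tcp_rot: [0.0, 0.815, 0.58, 0.0]
wrist_force: [-0.2, -0.3, 1.9]
gripper_width: 22.8
grip_force: 30.0
```

```bash
python3 plan.py 488.4 -100 110 -19
```

```text
t 15.3 p [ 398.8 -280.3  -11.7] yaw_y -19.1 F [-0.2 -0.3  1.9] grip 22.8 30.0 j [-0.64  0.39  2.02  0.    0.73 -0.3 ]
slide [ 199.6   25.8 -121.7] ang [ 0.   0.  -0.1]
```

arm_command:
  slide:
    - [0,0,-45]
    - [0,0,-85]
    - [30,4,-112]
    - [80,10,-117]
    - [130,17,-117]
    - [175,23,-117]
    - [198,26,-117]
    - [198.5,26,-117]
  angular:
    - [0,0,0]
    - [0,0,0]
    - [0,0,0]
    - [0,0,0]
    - [0,0,0]
    - [0,0,0]
    - [0,0,0]
    - [0,0,0]
  claw: [18,18,18,18,18,18,18,18]

```text
time_s: 16.1
position: [489.0, -98.5, 104.6]
tcp_rot: [-0.0, 0.813, 0.582, 0.0]
wrist_force: [-0.1, -1.1, -2.7]
gripper_width: 23.2
grip_force: 30.0
```

arm_command:
  slide:
    - [0,0,20]
    - [0,0,40]
    - [0,0,46]
    - [0,0,46]
    - [0,0,46]
  angular:
    - [0,0,0]
    - [0,0,0]
    - [0,0,0]
    - [0,0,0]
    - [0,0,0]
  claw: [18,18,18,18,18]

```text
time_s: 16.6
position: [488.5, -101.7, 59.5]
tcp_rot: [0.0, 0.815, 0.58, 0.0]
wrist_force: [0.6, 0.1, -1.4]
gripper_width: 23.0
grip_force: 30.0
```

```bash
python3 plan.py 488.1 -100.9 39 -19
```

```text
t 16.6 p [ 488.5 -101.7   59.5] yaw_y -19.1 F [ 0.6  0.1 -1.4] grip 23.0 30.0 j [-0.23  0.31  1.91 -0.    0.92  0.11]
slide [ 0.6 -0.6 20.5] ang [ 0.  -0.  -0.1]
```

arm_command:
  slide:
    - [0.5,-0.5,5]
    - [0.5,-0.5,10]
    - [0.5,-0.5,14]
    - [0.5,-0.5,17]
    - [0.5,-0.5,19]
    - [0.5,-0.5,19.5]
    - [0.5,-0.5,19.5]
  angular:
    - [0,0,0]
    - [0,0,0]
    - [0,0,0]
    - [0,0,0]
    - [0,0,0]
    - [0,0,0]
    - [0,0,0]
  claw: [18,18,18,18,18,18,18]

```text
time_s: 17.3
position: [487.9, -100.4, 39.4]
tcp_rot: [-0.0, 0.815, 0.58, 0.0]
wrist_force: [0.1, -0.8, -2.2]
gripper_width: 23.2
grip_force: 30.0
```

arm_command:
  slide:
    - [0,0,0.7]
    - [0,0,1.4]
    - [0,0,1.4]
  angular:
    - [0,0,0]
    - [0,0,0]
    - [0,0,0]
  claw: [18,18,18]

```text
time_s: 17.6
position: [488.0, -100.5, 38.3]
tcp_rot: [0.0, 0.815, 0.58, 0.0]
wrist_force: [0.8, -0.3, -0.9]
gripper_width: 23.1
grip_force: 30.0
```

arm_command:
  slide:
    - [0,0,0.4]
    - [0,0,0.8]
    - [0,0,0.8]
  angular:
    - [0,0,0]
    - [0,0,0]
    - [0,0,0]
  claw: [18,18,18]

```text
time_s: 17.9
position: [488.1, -100.5, 38.2]
tcp_rot: [0.0, 0.815, 0.58, 0.0]
wrist_force: [-0.7, 0.6, 6.6]
gripper_width: 23.1
grip_force: 30.0
```

arm_command:
  slide:
    - [0,0,0]
    - [0,0,0]
    - [0,0,0]
    - [0,0,-10]
    - [0,0,-40]
    - [0,0,-85]
  angular:
    - [0,0,0]
    - [0,0,0]
    - [0,0,0]
    - [0,0,0]
    - [0,0,0]
    - [0,0,0]
  claw: [27,36,50,50,50,50]

```text
time_s: 18.5
position: [486.0, -100.1, 121.8]
tcp_rot: [-0.002, 0.815, 0.58, -0.002]
wrist_force: [2.2, -0.5, 0.6]
gripper_width: 50.1
grip_force: 0.0
```

```bash
python3 plan.py 645.5 139.3 60 15
```

```text
t 18.5 p [ 486.  -100.1  121.8] yaw_y -19.1 F [ 2.2 -0.5  0.6] grip 50.1 0.0 j [-0.23  0.25  1.82  0.    1.08  0.11]
slide [278.4  72.7  61.2] ang [ -0.3  -0.1 -34.1]
```

arm_command:
  slide:
    - [278,73,30]
    - [278,73,30]
    - [278,73,30]
    - [278,73,30]
    - [278,73,50]
    - [278,73,55]
    - [278,73,55]
    - [278,73,55]
  angular:
    - [0,0,-34]
    - [0,0,-34]
    - [0,0,-34]
    - [0,0,-34]
    - [0,0,-34]
    - [0,0,-34]
    - [0,0,-34]
    - [0,0,-34]
  claw: [46,46,46,46,46,46,46,46]

```text
time_s: 19.3
position: [647.4, 138.8, 66.7]
tcp_rot: [-0.0, 0.609, 0.793, -0.001]
wrist_force: [-0.1, -0.6, 0.5]
gripper_width: 46.0
grip_force: 0.0
```

```bash
python3 look.py s2 488 -100 80; python3 plan.py 645.5 139.3 30 15
```

```text
t 19.4 p [647.5 137.4  68.1] yaw_y 14.9 F [-0.3  0.2 -0.4] grip 45.8 0.0 j [ 0.19  0.53  1.5  -0.    1.1  -0.07]
slide [ 2.3 -1.5 38.1] ang [ 0.   0.  -0.1]
```

View pics/s2.png

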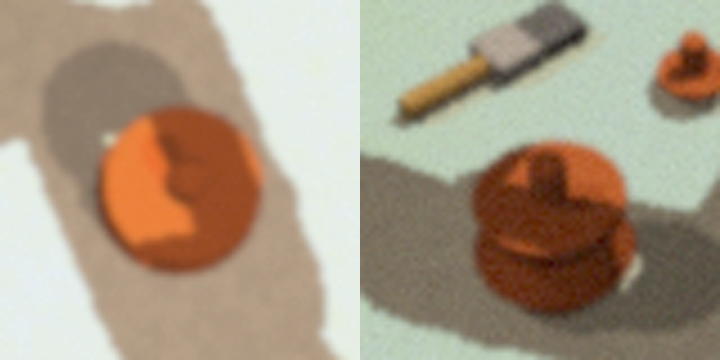

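The large lid is on, but the arm's shadow muddies the view, so I'll check it again later. Next I descend on the medium lid.

arm_command:
  slide:
    - [2,-1,30]
    - [2,-1,50]
    - [2,-1,50]
    - [2,-1,50]
  angular:
    - [0,0,0]
    - [0,0,0]
    - [0,0,0]
    - [0,0,0]
  claw: [46,46,46,46]

```text
time_s: 19.8
position: [646.6, 139.0, 18.7]
tcp_rot: [0.0, 0.61, 0.792, 0.0]
wrist_force: [-0.1, -0.6, 1.1]
gripper_width: 45.9
grip_force: 0.0
```

```bash
python3 plan.py 645.5 139.3 -12 15
```

```text
t 19.8 p [646.6 139.   18.7] yaw_y 14.8 F [-0.1 -0.6  1.1] grip 45.9 0.0 j [ 0.19  0.58  1.56 -0.    1.   -0.06]
slide [ 0.6 -1.  30.7] ang [ 0.1  0.  -0.2]
```

arm_command:
  slide:
    - [0.5,-1,10]
    - [0.5,-1,22]
    - [0.5,-1,29]
    - [0.5,-1,30.5]
    - [0.5,-1,30.5]
  angular:
    - [0,0,0]
    - [0,0,0]
    - [0,0,0]
    - [0,0,0]
    - [0,0,0]
  claw: [46,46,46,46,46]

```text
time_s: 20.3
position: [645.0, 140.3, -13.7]
tcp_rot: [-0.0, 0.609, 0.793, -0.0]
wrist_force: [-0.3, 0.1, -0.0]
gripper_width: 45.9
grip_force: 0.0
```

arm_command:
  slide:
    - [0,0,0]
    - [0,0,0]
    - [0,0,0]
    - [0,0,0]
    - [0,0,0]
  angular:
    - [0,0,0]
    - [0,0,0]
    - [0,0,0]
    - [0,0,0]
    - [0,0,0]
  claw: [34,16,16,16,16]
  force: 25

```text
time_s: 20.8
position: [645.4, 140.3, -12.9]
tcp_rot: [0.0, 0.609, 0.793, 0.0]
wrist_force: [0.2, 0.1, 1.5]
gripper_width: 21.1
grip_force: 25.0
```

```bash
python3 plan.py 373.6 287.8 110 15
```

```text
t 20.8 p [645.4 140.3 -12.9] yaw_y 14.9 F [0.2 0.1 1.5] grip 21.1 25.0 j [ 0.2   0.61  1.59  0.    0.94 -0.06]
slide [ 212.4 -224.7 -123. ] ang [ 0.  -0.  -0.1]
```

arm_command:
  slide:
    - [0,0,-45]
    - [0,0,-90]
    - [30,-30,-120]
    - [62,-65,-123]
    - [96,-102,-123]
    - [130,-138,-123]
    - [164,-173,-123]
    - [196,-207,-123]
  angular:
    - [0,0,0]
    - [0,0,0]
    - [0,0,0]
    - [0,0,0]
    - [0,0,0]
    - [0,0,0]
    - [0,0,0]
    - [0,0,0]
  claw: [16,16,16,16,16,16,16,16]

```text
time_s: 21.6
position: [392.7, 277.0, 109.8]
tcp_rot: [-0.0, 0.61, 0.793, 0.0]
wrist_force: [-0.0, 1.1, -0.9]
gripper_width: 21.7
grip_force: 25.0
```

arm_command:
  slide:
    - [12,-12,0]
    - [17,-17.7,0]
    - [17.4,-17.7,20]
    - [17.4,-17.7,40]
    - [17.4,-17.7,42]
    - [17.4,-17.7,42]
  angular:
    - [0,0,0]
    - [0,0,0]
    - [0,0,0]
    - [0,0,0]
    - [0,0,0]
    - [0,0,0]
  claw: [16,16,16,16,16,16]

```text
time_s: 22.2
position: [373.7, 288.3, 67.6]
tcp_rot: [-0.0, 0.61, 0.793, -0.0]
wrist_force: [-0.7, 0.6, -1.1]
gripper_width: 21.1
grip_force: 25.0
```

```bash
python3 plan.py 373.3 288.8 47.5 15; python3 look.py p3 373 288 85
```

```text
t 22.2 p [373.7 288.3  67.6] yaw_y 14.9 F [-0.7  0.6 -1.1] grip 21.1 25.0 j [ 0.63  0.27  1.95 -0.    0.92  0.37]
slide [ 0.6 -0.2 20.1] ang [-0.   0.  -0.1]
```

arm_command:
  slide:
    - [0.5,0,5]
    - [0.5,0,9]
    - [0.5,0,13]
    - [0.5,0,16]
    - [0.5,0,18]
    - [0.5,0,19]
    - [0.5,0,19]
  angular:
    - [0,0,0]
    - [0,0,0]
    - [0,0,0]
    - [0,0,0]
    - [0,0,0]
    - [0,0,0]
    - [0,0,0]
  claw: [16,16,16,16,16,16,16]

```text
time_s: 23.0
position: [373.0, 289.1, 48.7]
tcp_rot: [-0.0, 0.609, 0.793, -0.0]
wrist_force: [-0.8, 0.1, -0.5]
gripper_width: 21.1
grip_force: 25.0
```

arm_command:
  slide:
    - [0,0,0.7]
    - [0,0,1.4]
    - [0,0,1.4]
  angular:
    - [0,0,0]
    - [0,0,0]
    - [0,0,0]
  claw: [16,16,16]

```text
time_s: 23.3
position: [373.0, 289.2, 47.4]
tcp_rot: [-0.0, 0.609, 0.793, 0.0]
wrist_force: [-0.3, -0.5, -0.6]
gripper_width: 21.3
grip_force: 25.0
```

arm_command:
  slide:
    - [0,0,0.5]
    - [0,0,1]
    - [0,0,1]
  angular:
    - [0,0,0]
    - [0,0,0]
    - [0,0,0]
  claw: [16,16,16]

```text
time_s: 23.6
position: [373.2, 289.2, 47.1]
tcp_rot: [0.0, 0.609, 0.793, 0.0]
wrist_force: [-0.6, -0.7, 4.6]
gripper_width: 21.2
grip_force: 25.0
```

arm_command:
  slide:
    - [0,0,0]
    - [0,0,0]
    - [0,0,0]
    - [0,0,-10]
    - [0,0,-40]
    - [0,0,-75]
  angular:
    - [0,0,0]
    - [0,0,0]
    - [0,0,0]
    - [0,0,0]
    - [0,0,0]
    - [0,0,0]
  claw: [25,34,46,46,46,46]

```text
time_s: 24.2
position: [372.3, 288.6, 121.9]
tcp_rot: [-0.0, 0.609, 0.793, -0.001]
wrist_force: [1.2, 0.0, 0.4]
gripper_width: 46.1
grip_force: 0.0
```

```bash
python3 plan.py 451.7 85.5 50 -10
```

```text
t 24.2 p [372.3 288.6 121.9] yaw_y 14.9 F [1.2 0.  0.4] grip 46.1 0.0 j [0.63 0.21 1.88 0.   1.06 0.37]
slide [-216.6   24.7   72.1] ang [-0.1  0.1 24.9]
```

arm_command:
  slide:
    - [-50,6,0]
    - [-217,25,40]
    - [-217,25,40]
    - [-217,25,40]
    - [-217,25,65]
    - [-217,25,65]
    - [-217,25,65]
    - [-217,25,65]
  angular:
    - [0,0,0]
    - [0,0,25]
    - [0,0,25]
    - [0,0,25]
    - [0,0,25]
    - [0,0,25]
    - [0,0,25]
    - [0,0,25]
  claw: [44,44,44,44,44,44,44,44]

```text
time_s: 25.0
position: [453.7, 86.9, 57.5]
tcp_rot: [0.0, 0.766, 0.643, 0.001]
wrist_force: [0.7, -0.1, 0.3]
gripper_width: 43.9
grip_force: 0.0
```

```bash
python3 plan.py 451.7 85.5 10 -10; python3 look.py s3 373 288 90
```

```text
t 25.0 p [453.7  86.9  57.5] yaw_y -10.0 F [ 0.7 -0.1  0.3] grip 43.9 0.0 j [0.16 0.26 1.99 0.   0.89 0.34]
slide [-1.8 -1.8 47.5] ang [ 0.1 -0.1 -0. ]
```

View pics/s3.png

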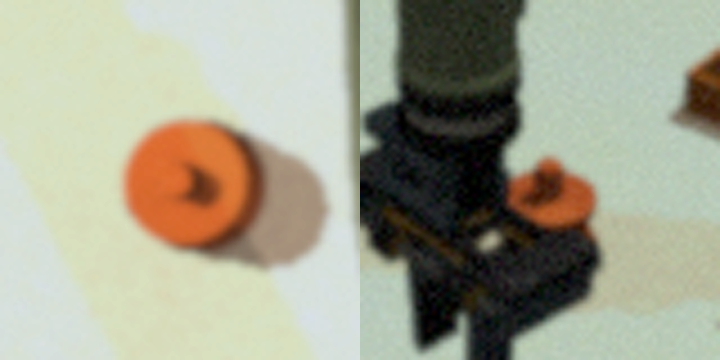

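The medium lid sits centred on its jar. Now the small lid.

arm_command:
  slide:
    - [-0.5,-1,30]
    - [-0.5,-1,45]
    - [-0.5,-1,45]
    - [-0.5,-1,45]
  angular:
    - [0,0,0]
    - [0,0,0]
    - [0,0,0]
    - [0,0,0]
  claw: [44,44,44,44]

```text
time_s: 25.5
position: [452.4, 86.3, 12.1]
tcp_rot: [0.0, 0.766, 0.643, 0.001]
wrist_force: [0.7, 0.8, 0.0]
gripper_width: 44.3
grip_force: 0.0
```

```bash
python3 plan.py 451.7 85.5 -12 -10
```

```text
t 25.5 p [452.4  86.3  12.1] yaw_y -10.0 F [0.7 0.8 0. ] grip 44.3 0.0 j [0.16 0.32 2.05 0.   0.77 0.34]
slide [-1.  -0.6 24.1] ang [ 0.1 -0.  -0. ]
```

arm_command:
  slide:
    - [-1,-0.6,10]
    - [-1,-0.6,19]
    - [-1,-0.6,24]
    - [-1,-0.6,24]
  angular:
    - [0,0,0]
    - [0,0,0]
    - [0,0,0]
    - [0,0,0]
  claw: [44,44,44,44]

```text
time_s: 25.9
position: [450.5, 84.6, -13.4]
tcp_rot: [-0.0, 0.767, 0.642, -0.001]
wrist_force: [0.5, -0.2, -0.4]
gripper_width: 44.0
grip_force: 0.0
```

arm_command:
  slide:
    - [0,0,0]
    - [0,0,0]
    - [0,0,0]
    - [0,0,0]
    - [0,0,0]
  angular:
    - [0,0,0]
    - [0,0,0]
    - [0,0,0]
    - [0,0,0]
    - [0,0,0]
  claw: [30,14,14,14,14]
  force: 20

```text
time_s: 26.4
position: [451.3, 84.7, -12.5]
tcp_rot: [0.0, 0.767, 0.642, 0.0]
wrist_force: [-0.2, -0.0, 0.8]
gripper_width: 19.3
grip_force: 20.0
```

```bash
python3 plan.py 512 -385.4 110 -20
```

```text
t 26.4 p [451.3  84.7 -12.5] yaw_y -10.1 F [-0.2 -0.   0.8] grip 19.3 20.0 j [0.16 0.36 2.08 0.   0.7  0.34]
slide [-452.2  142.2 -122.5] ang [ 0.  -0.   9.9]
```

arm_command:
  slide:
    - [0,0,-45]
    - [0,0,-90]
    - [-30,9,-122]
    - [-76,24,-128]
    - [-122,38,-128]
    - [-168,52,-128]
    - [-214,67,-128]
    - [-260,81,-128]
  angular:
    - [0,0,0]
    - [0,0,0]
    - [0,0,2]
    - [0,0,4]
    - [0,0,6]
    - [0,0,8]
    - [0,0,10]
    - [0,0,10]
  claw: [14,14,14,14,14,14,14,14]

```text
time_s: 27.2
position: [485.2, -187.4, 115.4]
tcp_rot: [0.0, 0.82, 0.573, 0.0]
wrist_force: [0.8, -0.1, -0.8]
gripper_width: 19.4
grip_force: 20.0
```

```bash
python3 plan.py 511.7 -386.2 110 -20
```

```text
t 27.2 p [ 485.2 -187.4  115.4] yaw_y -20.1 F [ 0.8 -0.1 -0.8] grip 19.4 20.0 j [-0.39  0.28  1.79  0.    1.07 -0.04]
slide [-177.5   93.3    5.4] ang [ 0.  -0.  -0.1]
```

arm_command:
  slide:
    - [-42,22,5]
    - [-86,45,5]
    - [-130,68,5]
    - [-167,88,5]
    - [-176,92.5,10]
    - [-177,93,40]
    - [-177,93,66]
    - [-177,93,66]
  angular:
    - [0,0,0]
    - [0,0,0]
    - [0,0,0]
    - [0,0,0]
    - [0,0,0]
    - [0,0,0]
    - [0,0,0]
    - [0,0,0]
  claw: [14,14,14,14,14,14,14,14]

```text
time_s: 28.0
position: [508.9, -381.0, 45.1]
tcp_rot: [-0.005, 0.82, 0.573, -0.001]
wrist_force: [-0.3, 0.8, -0.6]
gripper_width: 19.7
grip_force: 20.0
```

arm_command:
  slide:
    - [0,0,0]
    - [0,0,0]
  angular:
    - [0,0,0]
    - [0,0,0]
  claw: [14,14]

```text
time_s: 28.2
position: [512.9, -383.9, 51.0]
tcp_rot: [0.001, 0.819, 0.573, 0.0]
wrist_force: [-0.2, -0.8, 0.1]
gripper_width: 19.4
grip_force: 20.0
```

```bash
python3 plan.py 511.7 -386.2 26 -20
```

```text
t 28.2 p [ 512.9 -383.9   51. ] yaw_y -20.1 F [-0.2 -0.8  0.1] grip 19.4 20.0 j [-0.66  0.52  1.58  0.    1.04 -0.31]
slide [-2.6 -0.4 25. ] ang [ 0.2  0.  -0.1]
```

arm_command:
  slide:
    - [-2.3,-0.3,2]
    - [-2.3,-0.3,6]
    - [-2.3,-0.3,8]
    - [-2.3,-0.3,8]
    - [-2.3,-0.3,8]
  angular:
    - [0,0,0]
    - [0,0,0]
    - [0,0,0]
    - [0,0,0]
    - [0,0,0]
  claw: [14,14,14,14,14]

```text
time_s: 28.7
position: [510.8, -385.7, 41.3]
tcp_rot: [-0.0, 0.82, 0.573, 0.0]
wrist_force: [0.5, 0.1, -0.2]
gripper_width: 19.5
grip_force: 20.0
```

```bash
python3 plan.py 511.7 -386.2 26.5 -20
```

```text
t 28.7 p [ 510.8 -385.7   41.3] yaw_y -20.1 F [ 0.5  0.1 -0.2] grip 19.5 20.0 j [-0.66  0.53  1.59  0.    1.02 -0.31]
slide [-0.2  1.  14.8] ang [-0.  -0.  -0.1]
```

arm_command:
  slide:
    - [-0.2,0.9,4]
    - [-0.2,0.9,8]
    - [-0.2,0.9,11]
    - [-0.2,0.9,13]
    - [-0.2,0.9,14.5]
    - [-0.2,0.9,14.5]
    - [-0.2,0.9,14.5]
  angular:
    - [0,0,0]
    - [0,0,0]
    - [0,0,0]
    - [0,0,0]
    - [0,0,0]
    - [0,0,0]
    - [0,0,0]
  claw: [14,14,14,14,14,14,14]

```text
time_s: 29.4
position: [511.7, -386.2, 26.9]
tcp_rot: [0.0, 0.82, 0.573, 0.0]
wrist_force: [-0.2, 0.6, -1.6]
gripper_width: 19.3
grip_force: 20.0
```

arm_command:
  slide:
    - [0,0,0.6]
    - [0,0,1.2]
    - [0,0,1.2]
  angular:
    - [0,0,0]
    - [0,0,0]
    - [0,0,0]
  claw: [14,14,14]

```text
time_s: 29.7
position: [511.7, -386.2, 25.8]
tcp_rot: [0.0, 0.82, 0.573, 0.0]
wrist_force: [-0.1, -0.5, -1.1]
gripper_width: 19.4
grip_force: 20.0
```

arm_command:
  slide:
    - [0,0,0.4]
    - [0,0,0.8]
    - [0,0,0.8]
  angular:
    - [0,0,0]
    - [0,0,0]
    - [0,0,0]
  claw: [14,14,14]

```text
time_s: 30.0
position: [512.0, -386.4, 25.6]
tcp_rot: [0.001, 0.82, 0.573, 0.0]
wrist_force: [0.1, 1.1, 3.2]
gripper_width: 19.0
grip_force: 20.0
```

arm_command:
  slide:
    - [0,0,0]
    - [0,0,0]
    - [0,0,0]
    - [0,0,-10]
    - [0,0,-45]
    - [0,0,-90]
    - [0,0,-130]
    - [0,0,-130]
  angular:
    - [0,0,0]
    - [0,0,0]
    - [0,0,0]
    - [0,0,0]
    - [0,0,0]
    - [0,0,0]
    - [0,0,0]
    - [0,0,0]
  claw: [23,32,44,44,44,44,44,44]

```text
time_s: 30.8
position: [514.9, -388.7, 162.6]
tcp_rot: [0.007, 0.82, 0.573, 0.002]
wrist_force: [0.8, 0.3, 0.1]
gripper_width: 44.0
grip_force: 0.0
```

```bash
python3 plan.py 330 -480 170 -20
```

```text
t 30.8 p [ 514.9 -388.7  162.6] yaw_y -20.1 F [0.8 0.3 0.1] grip 44.0 0.0 j [-0.66  0.43  1.43  0.    1.27 -0.31]
slide [-149.3 -142.1   -8.7] ang [ 0.8  0.2 -0.1]
```

Moving the arm clear for the final look at all four.

arm_command:
  slide:
    - [-149,-142,-9]
    - [-149,-142,-9]
    - [-149,-142,-9]
    - [-149,-142,-9]
    - [-149,-142,-9]
    - [-149,-142,-9]
    - [-149,-142,-9]
  angular:
    - [0,0,0]
    - [0,0,0]
    - [0,0,0]
    - [0,0,0]
    - [0,0,0]
    - [0,0,0]
    - [0,0,0]
  claw: [44,44,44,44,44,44,44]

```text
time_s: 31.5
position: [327.8, -477.0, 163.8]
tcp_rot: [-0.0, 0.82, 0.573, 0.0]
wrist_force: [0.0, 0.1, 0.8]
gripper_width: 44.0
grip_force: 0.0
```

```bash
python3 - <<'E'
from h import *
J=[(488,-100,64),(373,288,74),(512,-386,52),(562,383,60)]
rows=[]
for n in('top','scene'):
    f=arm.grab_frame(n); cv2.imwrite(f'pics/{n}_end.png',f[:,:,::-1]); r=[]
    for p in J:
        u,v=proj(n,p)[0].astype(int); r.append(cv2.resize(f[v-24:v+24,u-24:u+24],(200,200),interpolation=cv2.INTER_CUBIC))
    rows.append(np.hstack(r))
cv2.imwrite('pics/end.png',cv2.convertScaleAbs(np.vstack(rows)[:,:,::-1],alpha=1.7))
import fit
f=cv2.imread('pics/top_end.png')[:,:,::-1]
fit.D.update(LJ=(48,70),MJ=(37,80),SJ=(27,58),QJ=(36,66))
for k in('LJ','MJ','SJ','QJ'): print(k,fit.fit(f,k)[0].round(1))
E
```

```text
LJ [ 488.3 -100.    48. ]
MJ [373.6 288.6  37. ]
SJ [ 511.9 -384.    27. ]
QJ [563.  383.5 -10.1]
```

View pics/end.png

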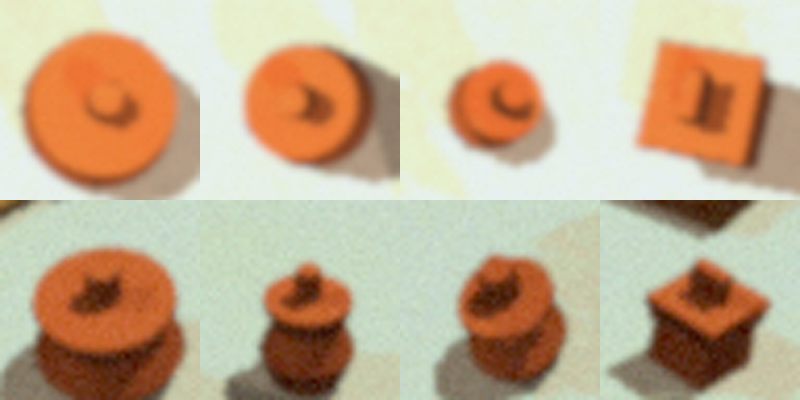

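All four lids appear seated and the jars haven't moved. Viewing angle makes the large and small discs look tilted, so I'll check their rims numerically in the scene view.

```bash
python3 - <<'E'
from h import *
import fit
f=cv2.imread('pics/scene_end.png')[:,:,::-1]
K,R,t,_=cam('scene'); C=(-R.T@t)[:2]
for k,(x,y),z,r in(('L',(490.3,-101.5),70,48),('M',(375.5,287),80,37),('S',(513.9,-386),58,27)):
    uv=proj('scene',[x,y,z])[0]; c=fit.contour(f,uv,thr=55); P=ray('scene',c,z)-[x,y]
    a0=np.arctan2(*(np.array([x,y])-C)[::-1]); a=np.degrees((np.arctan2(P[:,1],P[:,0])-a0+np.pi)%(2*np.pi)-np.pi); d=np.hypot(*P.T)
    print(k,r,[(b,round(float(np.median(d[(a>b-8)&(a<b+8)])),1)) for b in range(-105,106,15) if ((a>b-8)&(a<b+8)).any()])
    # knob top: bright/dark not needed
E
```

```text
L 48 [(-105, 46.1), (-90, 46.3), (-75, 46.4), (-60, 46.8), (-45, 46.8), (-30, 47.1), (-15, 46.9), (0, 46.7), (15, 46.6), (30, 46.8), (45, 46.6), (60, 46.2), (75, 45.7), (90, 45.4), (105, 45.1)]
M 37 [(-105, 34.2), (-90, 34.3), (-75, 34.5), (-60, 35.1), (-45, 35.0), (-30, 34.3), (-15, 33.3), (0, 48.4), (15, 32.4), (30, 34.1), (45, 34.8), (60, 34.9), (75, 34.2), (90, 33.7), (105, 33.6)]
S 27 [(-105, 26.0), (-90, 25.8), (-75, 26.1), (-60, 26.1), (-45, 26.2), (-30, 25.7), (-15, 26.7), (0, 28.8), (15, 25.7), (30, 24.7), (45, 24.3), (60, 24.1), (75, 24.2), (90, 24.6), (105, 24.9)]
```

The rim radii match level, seated discs to about 1 mm, so I'm handing in.

```bash
python3 -c "
from rig import arm
print(arm.finish_job())"
```

```text
the job is handed in; nothing more can be done
None
```

I put all four lids on their matching jars and handed the job in at about 32 s; the final images show each lid level and seated, and the jars within about 1 mm of where they started.

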